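# Present a mailing tube to the counter scanner

### The arm

A 6-joint arm with a two-finger parallel gripper is mounted at the origin on the work surface. World frame = base frame: x ahead of the robot, y to its left, z up, the work surface at z = 0. Lengths are in m, angles in degrees, forces in N, time in s.
With the tool pointing down it reaches from about 0.25 to 0.725 m from the base axis. Payload 9.7 kg.
Tool frame: the origin (TCP) lies at the very end of the fingers, on their centre line; the grasp point (between the pads) lies tcp_to_grasp behind it (tcp_to_grasp is the distance from the TCP to the grasp point, in m); z points along the fingers, y is the direction in which the jaws open and shut (so a half turn about z gives the same grasp; the last joint's range is limited). The gripper opens to 85 mm and grips with 20 to 120 N. Pads are 22 mm wide; open, the fingers measure 114 mm over their backs; the gripper's body (76 mm by 85 mm) begins 54 mm behind the grasp point. The pads swing forward as they close: fully open they stand 13 mm farther back than shut.
Start: joints at [63.369, 4.979, 10.078, 95.1, 0, 90], TCP at [0.247, 0.492, 0.231] pointing down, gripper open.
Joint ranges: [-179.16, 179.16], [-48.56, 103.87], [-65.8, 70.77], [-126.05, 130.52], [-82.76, 87.17], [-180, 180]. Speed limits (degrees/s): [127.2, 127.2, 147.25, 180, 180, 180].

### API

Orientations are given as [roll, pitch, yaw] about the fixed x, y, z axes, in that order (R = Rz(yaw) Ry(pitch) Rx(roll)).
In Python, from workcell import * gives the robot as it stands. The module is installed in compiled form; this text tells all that it offers.
- The arm moves only by the shell command python3 -m pendant 'ROWS' [FORCE]. ROWS is JSON, a list of rows, each a list of 3 entries, a list of its own where there are three numbers: the opening in per cent of the stroke, from 0 (shut) to 100 (fully open), then the shift along the world's x, y, z in mm, then the turn, a rotation vector about the world's x, y, z in degrees. A call has 1 to 20 rows; each row is the pose to reach, as a shift and turn from the pose measured when the call began; what a row does not reach only later rows make up. A row lasts 1/8 s, in which the tool goes at most 62.5 mm and 10.7 degrees, less where a joint would pass 70% of its speed; a pose out of reach is approached as far as the arm can. A call with a gripper value outside its range is refused whole. The fingers move at their own pace and stop on an object; FORCE is the grip in N (left out, the last holds). Time passes only in rows, so rows that repeat a pose let the fingers close. It gives the time, the measured TCP pose, the force and the opening at its end, in the units of the state.
- get_obs(): the state, without advancing time (a new reading comes with each control period).
- camera(name): name is "scene" or "top" or "wrist"; returns a dict with "img" (420x560x3 uint8, red, green, blue), "fx", "fy", "cx", "cy" (pixels), "cam_to_world" (4x4, takes a point from camera to world coordinates); the wrist camera has in their place "T_tool_cam" (4x4, takes a point from camera to tool coordinates, whose origin is the TCP and whose axes are the flange's). Camera axes: x right, y down, z forward; pixel columns grow to the right and rows downward; lengths in m; the calibration is good to about 2 mm. A picture is of the moment at which its call begins: read the wrist's pose just before it. There is no depth.
- job_done(): hands the job in, once; it reports no verdict.
Trained networks look in a picture, given as the dict that the camera call returned (one of the last four; its "shot" number tells which), for a name from the list of things; names that differ only in an ending like _2 or _b are one class to them, and where a whole thing is asked for, a point or a joint stands for the part that bears it (a point fixed in the world has none). Each returns a list of dicts, best first, with "confidence" (0 to 1); they miss things now and then, are a little off and sometimes report something else, mostly with a low value. They report only what shows in the picture. A call takes as long as a camera call. They do not tell look-alikes from the thing itself.
- regions_of(picture, label): "region" (420x560 bool, what is visible of it).
- pinpoint(picture, label): "position" ([x, y, z] in m, in world coordinates, good to about 4 mm: a listed point, or the origin of a listed thing).
The state is a dict: "time": time; "q": joint angles; "qd": joint speeds; "joint_efforts": joint torques, N m; "ee_pos": TCP position; "tcp_rot": TCP orientation; "wrist_force": force on the tool from outside, world axes, zero at the start; "torque": the same for the moment, N m; "opening": finger opening in m.
Only numpy, scipy, OpenCV 4.12 (cv2) and the standard library are available. Lean on these libraries where they do the work, as an engineer would, in place of code of your own. Each camera call takes 0.05 s, during which the arm holds its last target. There are 200 camera calls.

### The job

Three cardboard mailing tubes stand on the parcel counter. Stand the tallest one upright inside the ring on the scanner's plate, turned so that its paper label squarely faces the scanner's window, and let go of it. Leave the other two tubes where they stand.

Things in the scene. Friction and masses are not known exactly. Their poses are not given: they have to be found in the camera images.
- tube_mid (a point): Tallest tube: closed upright brown cardboard cylinder, 55 mm diameter, 130 mm tall, 0.15 to 0.31 kg, loose, foot on the counter (z = 0). Point on its axis, half-way up (65 mm). z up along the tube; x points out through the middle of its only label: white paper with black bars, 44 mm wide, 91 mm high. A 10 mm white strip runs from the label over the rim to the centre of the black cap.
- tube_label (a point): The middle of the tallest tube's label: on its surface, 27.5 mm from the axis along the x axis of tube_mid, 65 mm above its foot; axes as tube_mid.
- scan_spot (a point): Middle of the flat black ring (95 mm inside) on the fixed white scanner's level plate (130 mm wide), 8 mm above the counter. At one end of the plate stands the scanner's head (60 mm deep, 110 wide, top 105 above the counter). x points level, straight at the head's dark window, 100 mm away; z up. The label faces the window when the tube's x axis points along this x.
- short_mid (a point): A bystander: the short tube, 55 mm in diameter, 85 mm tall, same cardboard, with a label and cap of the same kind; the point is on its axis half-way up. Loose; to be left where it stands.
- wide_mid (a point): A bystander: the wide tube, 74 mm in diameter, 100 mm tall, same cardboard, with a label and cap of the same kind; the point is on its axis half-way up. Loose; to be left where it stands.
There are look-alikes about, which are no part of the job. What is shaped like the part that bears tube_mid but blue, green or orange is not meant.

How it is judged:
By the outcome, as a careful person would: the job done as asked, in the order asked, and still so for the second after the job is handed in, with the robot touching nothing.
It also fails if it takes over 35 s, if anything falls off the work surface, if the arm or the gripper's body presses on something with over 40 N, if the wrist force passes 120 N, or if a joint passes its speed limit or range.

## Working session

There is one attempt and no reset: what is moved stays moved. The work goes in short steps, Python scripts to look and compute and a shell command to move; the robot and the scene stay as the last step left them, time stands still between calls to the robot, and variables do not carry over. Pictures are saved under pics/ and viewed, about 8 in all and at most 12, crops included, and the job is handed in when it is done.

```bash
mkdir -p pics; cat > h.py <<'E'
from workcell import *
import numpy as np, cv2
def save(p,n,crop=None,s=1):
    im=cv2.cvtColor(p["img"],cv2.COLOR_RGB2BGR)
    if crop: a,b,c,d=crop; im=im[b:d,a:c]
    cv2.imwrite("pics/"+n,cv2.resize(im,None,fx=s,fy=s,interpolation=cv2.INTER_CUBIC))
def ray(p,u,v,z):
    "world point on plane z seen at pixel"
    T=np.array(p["cam_to_world"]); d=T[:3,:3]@[(u-p["cx"])/p["fx"],(v-p["cy"])/p["fy"],1]; o=T[:3,3]
    return o+d*(z-o[2])/d[2]
def proj(p,X):
    T=np.array(p["cam_to_world"]); c=T[:3,:3].T@(np.array(X)-T[:3,3]); return np.round([p["fx"]*c[0]/c[2]+p["cx"],p["fy"]*c[1]/c[2]+p["cy"]],1)
E
python3 - <<'E'
from h import *
o=get_obs(); print(o)
for n in("scene","top"):
    p=camera(n); save(p,n+"1.png",s=1.4)
    print(n,p["fx"],np.round(p["cam_to_world"],3).tolist())
    for l in("tube_mid","tube_label","scan_spot","short_mid","wide_mid"):
        print(l,[(np.round(d["position"],4).tolist(),round(d["confidence"],2),proj(p,d["position"]).tolist()) for d in pinpoint(p,l)])
E
```

```text
{'time': 0.0, 'q': array([ 6.33695884e+01,  5.01189071e+00,  1.00339929e+01,  9.51006215e+01,
       -6.77820559e-04,  8.99992110e+01]), 'qd': array([ 0.10488023,  0.13922879, -0.00304108, -0.09874815, -0.0224369 ,
       -0.01146893]), 'joint_efforts': array([ 5.97787239e-04, -5.20389354e+01,  4.64800036e+01,  1.60899136e-02,
        2.02018178e-06,  2.72851889e-05]), 'ee_pos': array([0.24642429, 0.4914387 , 0.23057137]), 'tcp_rot': array([-1.79921481e+02,  6.76738638e-04,  1.53370378e+02]), 'wrist_force': array([-0.08000992, -0.33919632,  1.15811986]), 'torque': array([ 0.04473886, -0.02202318,  0.04103838]), 'opening': 0.08544529257050913}
scene 477.65843224428795 [[0.431, 0.777, -0.458, 1.087], [0.902, -0.376, 0.21, -0.176], [-0.009, -0.504, -0.864, 0.957], [0.0, 0.0, 0.0, 1.0]]
tube_mid [([0.5954, 0.2786, 0.0642], 0.9, [374.5, 153.1]), ([0.7362, 0.1606, 0.0625], 0.86, [360.6, 222.7]), ([0.7966, 0.2263, 0.0647], 0.85, [403.1, 233.3]), ([0.6354, 0.1796, 0.0661], 0.62, [345.3, 182.0])]
tube_label [([0.5975, 0.2498, 0.0619], 0.8, [363.9, 158.9]), ([0.6485, 0.157, 0.0648], 0.76, [339
[... 475 characters left out ...]
-0.014, -0.19, -0.982, 0.876], [0.0, 0.0, 0.0, 1.0]]
tube_mid [([0.7386, 0.1599, 0.0589], 0.84, [224.1, 163.0]), ([0.596, 0.2756, 0.0645], 0.72, [161.2, 232.9]), ([0.7967, 0.2264, 0.0675], 0.63, [191.5, 133.8]), ([0.6375, 0.181, 0.0636], 0.61, [211.0, 212.2])]
tube_label [([0.6037, 0.25, 0.0642], 0.82, [174.7, 229.1]), ([0.6494, 0.1557, 0.0675], 0.79, [223.9, 205.9]), ([0.8013, 0.2527, 0.0595], 0.73, [179.6, 133.0]), ([0.74, 0.1904, 0.064], 0.69, [208.4, 161.5])]
scan_spot [([0.5957, -0.1997, 0.0109], 0.96, [401.3, 238.2])]
short_mid [([0.4646, 0.105, 0.0431], 0.58, [248.8, 303.2])]
wide_mid [([0.5028, 0.2902, 0.0524], 0.66, [152.4, 282.0]), ([0.5962, -0.1991, 0.0119], 0.27, [401.2, 237.9])]
```

View pics/scene1.png

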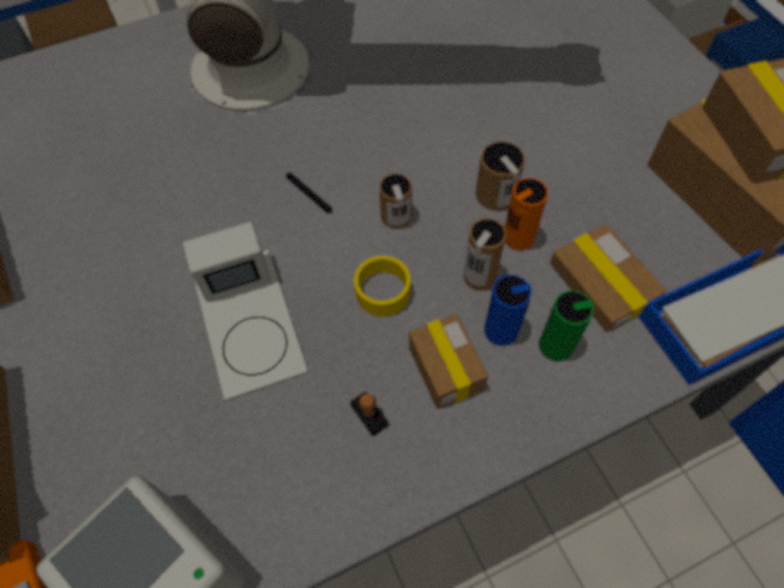

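View pics/top1.png

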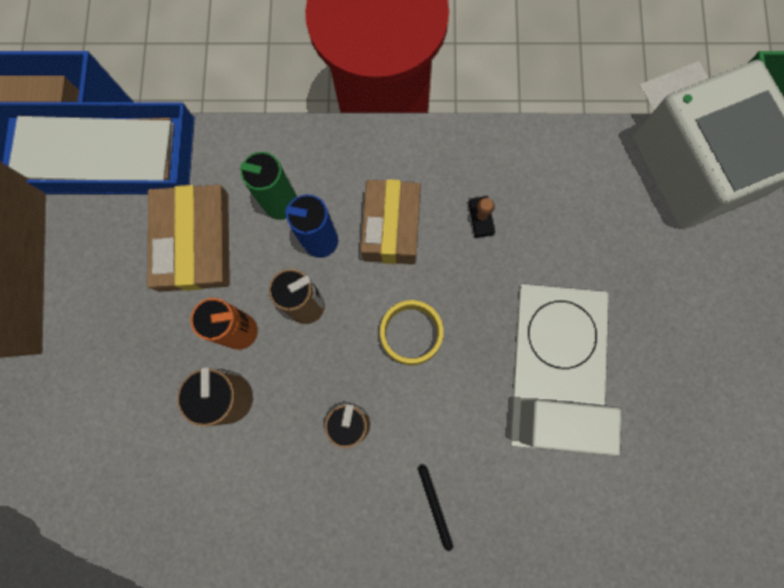

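Candidates for the tallest tube, in native top-picture pixels:
- Brown at (208,206): this one matches the description.
- Orange at (155,230), blue at (220,155) and green at (190,125): look-alikes.
- Brown but short at (248,303) and brown but wide at (150,283): the bystanders.

Next I'll check the choice in a close crop and measure the yaw angles.

```bash
python3 - <<'E'
from h import *
p=camera("top"); s=camera("scene")
def c(p,a,b,w): 
    return cv2.resize(cv2.cvtColor(p["img"][b:b+w,a:a+w],cv2.COLOR_RGB2BGR),(390,390),interpolation=cv2.INTER_CUBIC)
cv2.imwrite("pics/crop1.png",np.hstack([c(p,183,182,60),c(p,350,195,140)]))
# strip: white pixels within the cap region
C=np.array([.6365,.1805,.13])
for n,q in(("top",p),("scene",s)):
    for r in regions_of(q,"tube_mid"):
        m=r["region"]; u=np.argwhere(m).mean(0)[::-1]; print(n,u,m.sum(),r["confidence"], np.round(q["img"][m].mean(0)))
    # rectified cap at z=.13, 0.5mm/px, +-45 mm
    g=np.arange(-45,45.1,.5)/1000; X,Y=np.meshgrid(g,g,indexing="ij")
    uv=np.array([[proj(q,[C[0]+x,C[1]+y,.13]) for y in g] for x in g]).astype(np.float32)
    R=cv2.remap(q["img"],uv[...,0],uv[...,1],cv2.INTER_CUBIC).astype(int)
    dark=(R.max(2)<60)&(np.hypot(X,Y)<.04)
    n_,l,st,ce=cv2.connectedComponentsWithStats(dark.astype(np.uint8)); k=1+st[1:,4].argmax()
    cn,_=cv2.findContours((l==k).astype(np.uint8),0,2); hull=cv2.convexHull(cn[0]); (a,b),rad=cv2.minEnclosingCircle(hull)
    cx,cy=C[0]-.045+b*.0005,C[1]-.045+a*.0005
    d=np.hypot(C[0]+X-cx,C[1]+Y-cy); w=(R.min(2)>130)&(d<.026)
    print(n,"cap",cx,cy,rad*.5,"strip dir",np.degrees(np.arctan2((C[1]+Y-cy)[w].mean(),(C[0]+X-cx)[w].mean())),w.sum())
    cv2.imwrite(f"pics/rect_{n}.png",cv2.resize(R[...,::-1].astype(np.uint8),None,fx=2,fy=2))
# scanner plate
for n,q in(("top",p),("scene",s)):
    r=regions_of(q,"scan_spot"); print(n,[(x["region"].sum()) for x in r])
    g=np.arange(-95,95.1,.5)/1000
    S=np.array([.597,-.2,.008])
    uv=np.array([[proj(q,[S[0]+x,S[1]+y,.008]) for y in g] for x in g]).astype(np.float32)
    R=cv2.remap(q["img"],uv[...,0],uv[...,1],cv2.INTER_CUBIC)
    G=cv2.cvtColor(R,cv2.COLOR_RGB2GRAY)
    cv2.imwrite(f"pics/plate_{n}.png",cv2.cvtColor(R,cv2.COLOR_RGB2BGR))
    # sub-pixel long edges: for rows x in -40..50mm, the steepest steps at left/right
    D=np.abs(cv2.Sobel(cv2.GaussianBlur(G,(0,0),2),cv2.CV_32F,0,1,ksize=3)) if 0 else np.abs(np.gradient(cv2.GaussianBlur(G,(0,0),2).astype(float),axis=1))
    for lo,hi in((-.085,-.053),(.053,.085)):
        J=np.where((g>lo)&(g<hi))[0]; I=np.where((g>-.04)&(g<.045))[0]
        y=g[J][D[np.ix_(I,J)].argmax(1)]
        f=np.polyfit(g[I],y,1); keep=np.abs(y-np.polyval(f,g[I]))<.003; f=np.polyfit(g[I][keep],y[keep],1)
        print(n,"edge slope deg",np.degrees(np.arctan(f[0])),"y at S",S[1]+f[1],keep.mean())
    # ring fit
    mask=np.zeros_like(G); 
    X,Y=np.meshgrid(g,g,indexing="ij"); rr=np.hypot(X,Y); dk=(G<np.percentile(G[rr<.04],50)-50)&(rr<.058)&(rr>.035)
    pt=np.argwhere(dk).astype(np.float32); e=cv2.fitEllipse(pt); print("ring",S[0]+g[0]+e[0][0]*.0005,S[1]+g[0]+e[0][1]*.0005,np.array(e[1])*.5,len(pt))
E
```

```text
top [223.47865353 160.83251232] 1218 0.78 [27. 38. 64.]
top [159.8762215 230.7247557] 1228 0.76 [77. 46. 29.]
top [191.33801653 130.50413223] 1210 0.71 [28. 53. 33.]
top [211.84886878 211.00361991] 1105 0.61 [64. 57. 49.]
top cap 0.6359664192199707 0.17720149230957033 23.885284423828125 strip dir -57.766825107070225 862
scene [374.73832599 152.31806167] 1135 0.96 [76. 36.  8.]
scene [403.77098675 232.29307806] 1358 0.87 [15. 48. 22.]
scene [361.82970451 220.67962675] 1286 0.76 [15. 30. 62.]
scene [345.39038305 181.19152404] 1227 0.67 [62. 53. 46.]
scene cap 0.6352784385681152 0.17872673034667969 23.819011688232422 strip dir -66.83870571597934 5
top [np.int64(7996)]
top edge slope deg -5.099409456741704 y at S -0.2651733566207548 1.0
top edge slope deg -5.04089623311059 y at S -0.13612267540152156 1.0
ring 0.5956009979248047 -0.20032397460937504 [98.13297272 98.44270325] 4757
scene [np.int64(6902)]
scene edge slope deg -5.173878239410052 y at S -0.26398664909750885 1.0
scene edge slope deg -4.844749287877663 y at S -0.13423117857391104 0.9408284023668639
ring 0.6043192596435547 -0.20349998474121098 [75.09836578 91.74130249] 82
```

View pics/crop1.png

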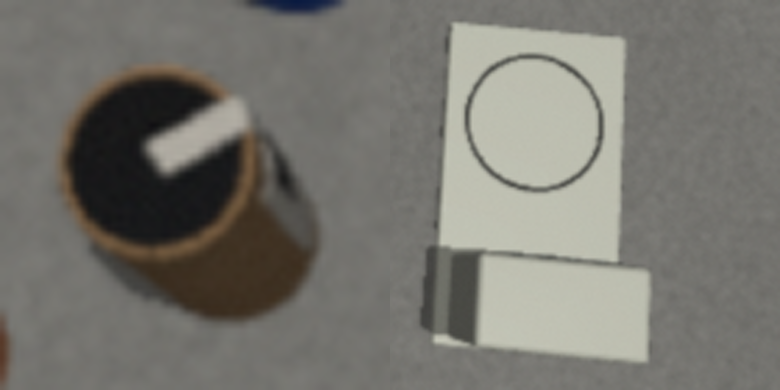

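The crop shows the brown tube with its cap centred near (155,160) and the white strip running to the upper right, about -61° in the world frame. The scanner plate's head is at the bottom, about 175°. The brown tube is the right choice. I'll move above it and check with the wrist camera.

```bash
python3 -m pendant '[[100,[100,-80,60],[0,0,-9]],[100,[390,-312,60],[0,0,-35]],[100,[390,-312,60],[0,0,-35]],[100,[390,-312,60],[0,0,-35]],[100,[390,-312,60],[0,0,-35]],[100,[390,-312,60],[0,0,-35]],[100,[390,-312,60],[0,0,-35]],[100,[390,-312,60],[0,0,-35]],[100,[390,-312,60],[0,0,-35]],[100,[390,-312,60],[0,0,-35]],[100,[390,-312,60],[0,0,-35]],[100,[390,-312,60],[0,0,-35]]]' 60
cat >> h.py <<'E'
from scipy.spatial.transform import Rotation as Ro
def wrist():
    o=get_obs(); p=camera("wrist"); T=np.eye(4); T[:3,:3]=Ro.from_euler("xyz",o["tcp_rot"],degrees=True).as_matrix(); T[:3,3]=o["ee_pos"]
    p["cam_to_world"]=T@np.array(p["T_tool_cam"]); return o,p
E
python3 - <<'E'
from h import *
o,p=wrist(); print(tcp_to_grasp,o["time"],o["ee_pos"],o["tcp_rot"],o["q"]); print(np.round(p["T_tool_cam"],3))
for l in("tube_mid","tube_label"): print(l,[(np.round(d["position"],4),round(d["confidence"],2),proj(p,d["position"])) for d in pinpoint(p,l)])
save(p,"w1.png")
E
```

```text
time: 2.4
ee_pos: [0.6357, 0.1807, 0.292]
tcp_rot: [180.0, 0.0, 118.5]
wrist_force: [0.3, -0.2, 0.7]
opening: 0.0854
0.0187 2.4 [0.63567505 0.18071027 0.29204084] [1.79950056e+02 6.14840547e-03 1.18461773e+02] [1.58673292e+01 2.41450650e+01 4.01792845e+01 1.05984137e+02
 4.88965671e-03 7.74055559e+01]
[[ 0.001 -0.944 -0.329  0.085]
 [ 1.     0.001  0.001  0.   ]
 [-0.001 -0.329  0.944 -0.141]
 [ 0.     0.     0.     1.   ]]
tube_mid [(array([0.7966, 0.2276, 0.0664]), 0.79, array([418.6, 203.5])), (array([0.736 , 0.1577, 0.0647]), 0.74, array([339.7, 229.6]))]
tube_label [(array([0.7418, 0.1862, 0.0667]), 0.7, array([357.7, 212.2])), (array([0.8066, 0.252 , 0.0644]), 0.59, array([438.2, 188.8]))]
```

View pics/w1.png

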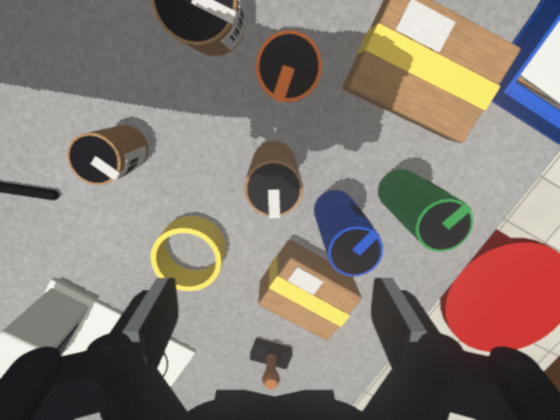

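The wrist view shows the brown tube with its cap centred near (273,188) and the strip pointing down to (275,216). I'll measure its centre and angle here.

```bash
python3 - <<'E'
from h import *
o,p=wrist(); C=[.636,.179]
g=np.arange(-40,40.1,.25)/1000
uv=np.array([[proj(p,[C[0]+x,C[1]+y,.13]) for y in g] for x in g]).astype(np.float32)
R=cv2.remap(p["img"],uv[...,0],uv[...,1],cv2.INTER_CUBIC)
cv2.imwrite("pics/rw.png",cv2.cvtColor(R,cv2.COLOR_RGB2BGR))
G=R.min(2).astype(np.uint8)
X,Y=np.meshgrid(g,g,indexing="ij")
_,l,st,ce=cv2.connectedComponentsWithStats(((G>140)&(np.hypot(X,Y)<.034)).astype(np.uint8)); 
for k in range(1,len(st)):
    if st[k,4]<300: continue
    pts=np.argwhere(l==k); m=pts.mean(0); ev=np.linalg.eigh(np.cov(pts.T)); v=ev[1][:,1]
    print("white",m*.25/1000-.04+C,st[k,4]/16,"axis",np.degrees(np.arctan2(v[1],v[0]))%180,np.sqrt(ev[0]*12)*.25)
h=cv2.HoughCircles(cv2.GaussianBlur(cv2.cvtColor(R,cv2.COLOR_RGB2GRAY),(0,0),2),cv2.HOUGH_GRADIENT_ALT,1.5,40,param1=80,param2=.3,minRadius=85,maxRadius=125)
print(None if h is None else [(C[0]-.04+a[1]*.00025,C[1]-.04+a[0]*.00025,a[2]*.25) for a in h[0]])
E
```

```text
white [0.64070309 0.16856507] 1312.375 axis 23.67807625326796 [51.00901042 72.02665389]
[(np.float32(0.636125), np.float32(0.179125), np.float32(24.341753))]
```

View pics/rw.png

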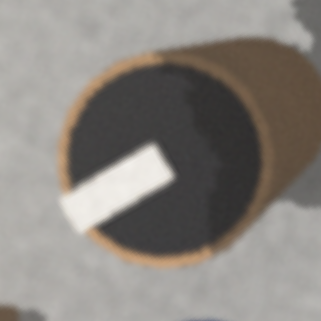

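```bash
python3 - <<'E'
from h import *
R=cv2.imread("pics/rw.png"); G=R.min(2)
yy,xx=np.mgrid[:321,:321]
for t in (150,175,195):
    m=((G>t)&(np.hypot(yy-160,xx-160)<108)).astype(np.uint8)
    _,l,st,ce=cv2.connectedComponentsWithStats(m); k=l[190,115]
    for rmax in (85,100,108):
        pts=np.argwhere((l==k)&(np.hypot(yy-160,xx-160)<rmax)); r=cv2.minAreaRect(pts.astype(np.float32)); ev=np.linalg.eigh(np.cov(pts.T)); v=ev[1][:,1]*np.sign(ev[1][0,1])
        print(t,rmax,len(pts)/16,np.degrees(np.arctan2(v[1],v[0])),r, "from centre",np.degrees(np.arctan2(pts.mean(0)[1]-160.5,pts.mean(0)[0]-160.5)))
E
```

```text
150 85 226.625 -59.90188145386384 ((182.066162109375, 125.85675048828125), (42.418766021728516, 88.5210952758789), 30.80144500732422) from centre -58.01088900709794
150 100 266.875 -59.67624471972882 ((185.52943420410156, 119.11764526367188), (43.560638427734375, 103.58513641357422), 30.963754653930664) from centre -58.21365162201584
150 108 328.5 -58.6597522042996 ((170.32415771484375, 104.09382629394531), (170.34913635253906, 111.56304168701172), 34.01934814453125) from centre -63.7262524193869
175 85 210.5625 -59.74486591709121 ((182.237060546875, 125.3812255859375), (40.36997604370117, 87.52670288085938), 30.65066909790039) from centre -57.97830852059704
175 100 247.75 -59.485860711534386 ((186.09713745117188, 118.882080078125), (40.46787643432617, 102.61000061035156), 30.73548698425293) from centre -58.14712101795744
175 108 270.4375 -59.58800734122263 ((186.983154296875, 114.56831359863281), (47.48088073730469, 110.18055725097656), 32.2756462097168) from centre -58.28943855166177
195 85 194.4375 -59.439117722763115 ((182.73590087890625, 124.82337951660156), (37.5098762512207, 86.06161499023438), 31.108810424804688) from centre -58.05462725314686
195 100 229.4375 -59.27063119211527 ((186.67242431640625, 118.44982147216797), (37.892311096191406, 101.29232025146484), 30.51024055480957) from centre -58.197035388828205
195 108 249.5625 -59.230375386433096 ((188.1483612060547, 114.56803131103516), (40.28636932373047, 108.9149169921875), 31.759479522705078) from centre -58.26642590487666
```

```bash
python3 -m pendant '[[100,[0,-2,-20],[0,0,2]],[100,[0,-2,-70],[0,0,2]],[100,[0,-2,-120],[0,0,2]],[100,[0,-2,-160],[0,0,2]],[100,[0,-2,-190],[0,0,2]],[100,[0,-2,-212],[0,0,2]],[100,[0,-2,-212],[0,0,2]],[100,[0,-2,-212],[0,0,2]],[40,[0,-2,-212],[0,0,2]],[40,[0,-2,-212],[0,0,2]],[40,[0,-2,-212],[0,0,2]],[40,[0,-2,-212],[0,0,2]],[40,[0,-2,-212],[0,0,2]],[40,[0,-2,-212],[0,0,2]]]' 50
```

```text
time: 4.35
ee_pos: [0.6366, 0.1783, 0.081]
tcp_rot: [179.9, 0.0, 120.4]
wrist_force: [-1.1, -0.0, 6.1]
opening: 0.0539
```

```bash
python3 -m pendant '[[40,[0,0,20],[0,0,0]],[40,[0,0,60],[0,0,0]],[40,[0,0,100],[0,0,0]],[40,[0,-5,120],[0,0,-3]],[40,[-2,-25,120],[0,0,-10]],[40,[-5,-50,120],[0,0,-19]],[40,[-9,-85,120],[0,0,-29]],[40,[-13,-120,120],[0,0,-39]],[40,[-17,-155,120],[0,0,-49]],[40,[-20,-190,120],[0,0,-59]],[40,[-24,-225,120],[0,0,-69]],[40,[-27,-260,120],[0,0,-79]],[40,[-30,-290,120],[0,0,-89]],[40,[-33,-320,120],[0,0,-99]],[40,[-36,-345,120],[0,0,-109]],[40,[-38,-365,120],[0,0,-118]],[40,[-40,-375,120],[0,0,-124]],[40,[-40,-378,120],[0,0,-126]],[40,[-40,-378,120],[0,0,-126]],[40,[-40,-378,120],[0,0,-126]]]'
python3 - <<'E'
from h import *
o=get_obs(); print(o["ee_pos"],o["tcp_rot"],o["q"],o["opening"])
ps={n:camera(n) for n in("scene","top")}
for n,p in ps.items():
    for l in("tube_mid","tube_label","scan_spot"): print(n,l,[(np.round(d["position"],4),round(d["confidence"],2)) for d in pinpoint(p,l)])
o,w=wrist(); a=ps["scene"]["img"][120:330,100:310]; 
im=np.hstack([cv2.resize(a,(390,390),interpolation=2),cv2.resize(w["img"],(400,300)).repeat(1,0) if 0 else cv2.copyMakeBorder(cv2.resize(w["img"],(400,300)),0,90,0,0,0)])
cv2.imwrite("pics/carry.png",im[...,::-1])
E
```

```text
time: 6.85
ee_pos: [0.5967, -0.1992, 0.201]
tcp_rot: [179.9, 0.0, -5.5]
wrist_force: [1.1, -0.0, -2.9]
opening: 0.0541
[ 0.59672108 -0.19924056  0.20096161] [ 1.79879070e+02  3.39326668e-02 -5.47373659e+00] [-1.84069317e+01  1.56411794e+01  1.89204407e+01  9.32852671e+01
 -1.25457089e-01  1.67066776e+02] 0.054101812371118614
scene tube_mid [(array([ 0.5982, -0.1987,  0.1874]), 0.93), (array([0.7379, 0.1599, 0.0632]), 0.76), (array([0.7971, 0.2259, 0.0669]), 0.65), (array([0.5988, 0.2738, 0.0659]), 0.57)]
scene tube_label [(array([0.6006, 0.2522, 0.0618]), 0.96), (array([0.7417, 0.1926, 0.0676]), 0.59)]
scene scan_spot [(array([ 0.5978, -0.1999,  0.0063]), 0.79)]
top tube_mid [(array([0.7364, 0.1607, 0.0581]), 0.89), (array([0.7958, 0.2276, 0.0659]), 0.61)]
top tube_label [(array([0.6031, 0.2495, 0.0646]), 0.83), (array([0.7424, 0.1888, 0.0623]), 0.64), (array([0.803 , 0.2519, 0.0623]), 0.59), (array([ 0.571 , -0.1996,  0.1876]), 0.55)]
top scan_spot [(array([ 0.5951, -0.1982,  0.0112]), 0.94)]
```

View pics/carry.png

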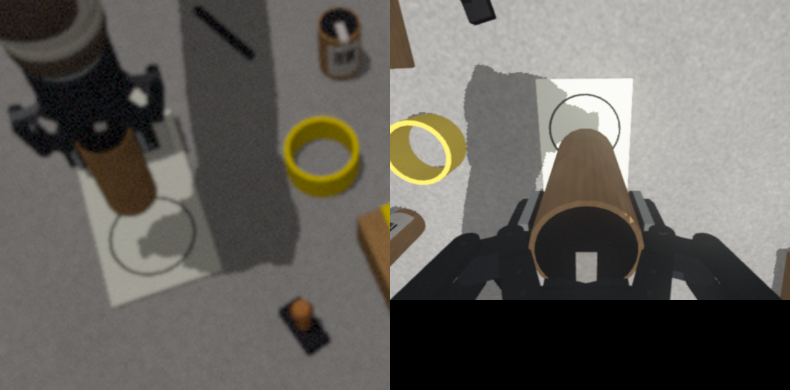

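The tube is held upright over the plate, with its label towards the head. I'll check the strip's angle against the plate edges in this same wrist picture.

```bash
python3 - <<'E'
from h import *
o,p=wrist(); C=[.597,-.2]
def rect(z,h,s):
    g=np.arange(-h,h+s/2,s)
    uv=np.array([[proj(p,[C[0]+x,C[1]+y,z]) for y in g] for x in g]).astype(np.float32)
    return g,cv2.remap(p["img"],uv[...,0],uv[...,1],cv2.INTER_CUBIC)
g,R=rect(.25,.035,.00025); cv2.imwrite("pics/cs.png",R[...,::-1]); G=R.min(2)
_,l,st,ce=cv2.connectedComponentsWithStats((G>120).astype(np.uint8))
for k in range(1,len(st)):
    if 800<st[k,4]<15000: 
        pts=np.argwhere(l==k); ev=np.linalg.eigh(np.cov(pts.T)); v=ev[1][:,1]
        print(st[k],pts.mean(0)*.25-35,np.degrees(np.arctan2(v[1],v[0]))%180,cv2.minAreaRect(pts.astype(np.float32)))
g,R=rect(.008,.09,.0005); cv2.imwrite("pics/cp.png",R[...,::-1])
D=np.abs(np.gradient(cv2.GaussianBlur(R.min(2),(0,0),2).astype(float),axis=1))
for lo,hi in((-.08,-.053),(.053,.08)):
    J=np.where((g>lo)&(g<hi))[0]; I=np.where((g>-.0)&(g<.05))[0]
    y=g[J][D[np.ix_(I,J)].argmax(1)]; f=np.polyfit(g[I],y,1); k=abs(y-np.polyval(f,g[I]))<.003; f=np.polyfit(g[I][k],y[k],1)
    print("edge",180+np.degrees(np.arctan(f[0])),C[1]+f[1],k.mean())
a=cv2.copyMakeBorder(cv2.imread("pics/cs.png"),0,80,0,0,0); cv2.imwrite("pics/c2.png",np.hstack([a,cv2.imread("pics/cp.png")]))
E
```

```text
[ 123   77   45   74 2709] [-6.54651163  1.31238464] 174.2243648890312 ((112.71781921386719, 145.31918334960938), (39.09976577758789, 72.4418716430664), 83.9909896850586)
[   0  205   64   76 1864] [ 29.88277897 -30.02145923] 43.181617577818 ((242.5, 31.5), (63.0, 75.0), 90.0)
edge 174.89969856577753 -0.2623109900990098 1.0
edge 175.63420432558326 -0.1340662323944437 0.48
```

View pics/c2.png

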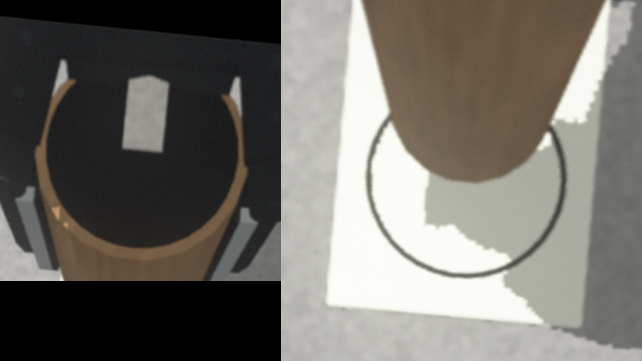

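```bash
python3 -m pendant '[[40,[0,-1,-20],[0,0,0.5]],[40,[0,-1,-50],[0,0,0.5]],[40,[0,-1,-80],[0,0,0.5]],[40,[0,-1,-97],[0,0,0.5]],[40,[0,-1,-105],[0,0,0.5]],[40,[0,-1,-109],[0,0,0.5]],[40,[0,-1,-111],[0,0,0.5]],[40,[0,-1,-112],[0,0,0.5]],[40,[0,-1,-112],[0,0,0.5]],[40,[0,-1,-112],[0,0,0.5]]]'
```

```text
time: 8.6
ee_pos: [0.5967, -0.2008, 0.0893]
tcp_rot: [179.9, 0.0, -5.1]
wrist_force: [-0.3, 0.6, -2.4]
opening: 0.0538
```

```bash
python3 -m pendant '[[40,[0,0,-1],[0,0,0]],[40,[0,0,-1],[0,0,0]],[40,[0,0,-1],[0,0,0]]]'
```

```text
time: 8.98
ee_pos: [0.5969, -0.2008, 0.089]
tcp_rot: [179.9, -0.0, -5.1]
wrist_force: [-1.5, 0.9, 5.9]
opening: 0.0544
```

Contact: the wrist force went from -2.4 to +5.9 N. I'll release and rise.

```bash
python3 -m pendant '[[66,[0,0,0],[0,0,0]],[70,[0,0,0],[0,0,0]],[80,[0,0,0],[0,0,0]],[100,[0,0,0],[0,0,0]],[100,[0,0,0],[0,0,0]],[100,[0,0,0],[0,0,0]],[100,[0,0,10],[0,0,0]],[100,[0,0,30],[0,0,0]],[100,[0,0,70],[0,0,0]],[100,[0,0,120],[0,0,0]],[100,[0,0,160],[0,0,0]],[100,[0,60,180],[0,0,0]],[100,[0,120,180],[0,0,0]],[100,[0,180,180],[0,0,0]],[100,[0,200,180],[0,0,0]],[100,[0,200,180],[0,0,0]],[100,[0,200,180],[0,0,0]]]'
python3 - <<'E'
from h import *
ps={n:camera(n) for n in("scene","top")}
for n,p in ps.items():
    for l in("tube_mid","tube_label","scan_spot","short_mid","wide_mid"): print(n,l,[(np.round(d["position"],4).tolist(),round(d["confidence"],2)) for d in pinpoint(p,l)])
    # strip & rim at z=.138
    C=[.597,-.201]; g=np.arange(-.045,.0451,.00025)
    uv=np.array([[proj(p,[C[0]+x,C[1]+y,.138]) for y in g] for x in g]).astype(np.float32)
    R=cv2.remap(p["img"],uv[...,0],uv[...,1],cv2.INTER_CUBIC); cv2.imwrite(f"pics/f_{n}.png",R[...,::-1])
    h=cv2.HoughCircles(cv2.GaussianBlur(cv2.cvtColor(R,cv2.COLOR_RGB2GRAY),(0,0),2),cv2.HOUGH_GRADIENT_ALT,1.5,40,param1=80,param2=.3,minRadius=85,maxRadius=125)
    print(None if h is None else [(C[0]-.045+a[1]*.00025,C[1]-.045+a[0]*.00025,a[2]*.25) for a in h[0]])
    X,Y=np.meshgrid(g,g,indexing="ij"); m=(R.min(2)>110)&(np.hypot(X,Y)<.0235); pts=np.argwhere(m); ev=np.linalg.eigh(np.cov(pts.T)); v=ev[1][:,1]; print("strip",np.degrees(np.arctan2(v[1],v[0]))%180,len(pts)/16, pts.mean(0)*.25-45)
f=lambda p,a,b,w:cv2.resize(p["img"][b:b+w,a:a+w],(390,390),interpolation=2)
cv2.imwrite("pics/final.png",np.hstack([f(ps["scene"],110,120,180),f(ps["top"],330,170,140)])[...,::-1])
E
```

```text
time: 11.1
ee_pos: [0.5958, -0.026, 0.2691]
tcp_rot: [-179.1, -0.0, -2.9]
wrist_force: [0.5, 0.3, 0.0]
opening: 0.0854
scene tube_mid [([0.7357, 0.1593, 0.0657], 0.96), ([0.7941, 0.2273, 0.0638], 0.95), ([0.5972, 0.2773, 0.0673], 0.86), ([0.6002, -0.201, 0.0732], 0.67)]
scene tube_label [([0.7379, 0.1865, 0.0688], 0.95), ([0.5707, -0.1963, 0.0719], 0.93), ([0.806, 0.2518, 0.0644], 0.73), ([0.6002, 0.2483, 0.0626], 0.63)]
scene scan_spot [([0.5968, -0.2014, 0.0078], 0.76)]
scene short_mid [([0.4623, 0.1112, 0.0419], 0.7)]
scene wide_mid [([0.4968, 0.2895, 0.0498], 0.94)]
None
strip 174.8167225406421 200.375 [-11.66118216   0.95048347]
top tube_mid [([0.7962, 0.2258, 0.0648], 0.82), ([0.7383, 0.1591, 0.0609], 0.7), ([0.596, 0.2772, 0.0664], 0.6)]
top tube_label [([0.8016, 0.2533, 0.0615], 0.83), ([0.6065, 0.2491, 0.0632], 0.72), ([0.7418, 0.1885, 0.0644], 0.7)]
top scan_spot []
top short_mid [([0.4615, 0.1074, 0.0438], 0.8)]
top wide_mid [([0.5, 0.2887, 0.0511], 0.88)]
None
strip 135.00000113343654 1732.9375 [-0.00084755 -0.00084755]
```

View pics/final.png

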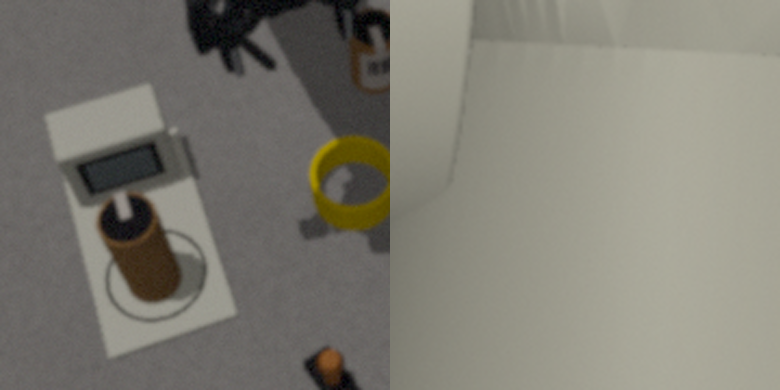

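The tube stands in the ring, its foot centred near (155,277) in the crop, and its strip points at the window at 174.8° against the plate's 175°. The arm hides the top camera's view. I'll let the arm settle and hand in.

```bash
python3 -m pendant '[[100,[0,0,0],[0,0,0]],[100,[0,0,0],[0,0,0]],[100,[0,0,0],[0,0,0]],[100,[0,0,0],[0,0,0]]]'; python3 -c "
from workcell import *
print(job_done())"
```

```text
time: 12.2
ee_pos: [0.5958, -0.0249, 0.269]
tcp_rot: [-179.1, -0.0, -2.8]
wrist_force: [0.2, -0.5, 0.4]
opening: 0.0855
the job is handed in; nothing more can be done
None
```

I stood the tallest brown tube upright inside the scanner's ring, label towards the window, let go of it, moved the arm clear and handed the job in at about 12 s of the 35 s allowed.

**Last checks (scene camera):**
- **Position:** the tube is at (0.600, -0.201) and the ring centre at (0.597, -0.201), so it is about 3 mm off, within measuring error.
- **Label direction:** the strip on the cap points to 174.8°, and the plate's edges give about 175° for the direction to the window.
- **Other tubes:** the short and wide tubes were found within about 5 mm of their first readings. That is the detector's own scatter, and the arm never went near enough to touch them.

**Checks that failed or disagreed:**
- The arm blocked the top camera after release, so it could not confirm the final pose.
- The circle fit on the cap found nothing in the last picture, so the final position rests on the detector and on what the picture shows.

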